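# Lock the right weight plate into the bay

## Task

One of the three red plates is the right size for the steel lock bay, filling it from wall to wall with its middle hole under the lock hole in the yellow strap. Slide that plate along the mat, without lifting it, gently and fully home into the bay, then take the orange-handled lock pin from the blue organiser and put it down through strap and plate until its collar sits on the strap. Leave the other two plates, the kettlebell, the glass jar and the steel collar where they are.

Things in the scene. Friction and masses are not known exactly. Their poses are not given: they have to be found in the camera images.
- bay: Steel lock bay fixed on the mat, open at the front, no sill. Origin: on the mat; +x is the way a plate is pushed in, z up. Side walls 102 mm apart inside, 30 mm high, 12 mm thick, x = -20 to +61 mm; short lead-in wings flare out to x = -37, y = +-69 mm; back wall's inner face at x = +49 mm. Over it a yellow strap, see bay_top.
- bay_top (a point): Point of the bay 44 mm straight above its origin, at the top face of the yellow strap that bridges the walls (14 mm thick, about 50 mm in bay x by 126 mm in bay y). The strap is bolted on with play: its upright 17 mm lock hole is up to 6 mm off this point in bay x and also in bay y, differently each time and not tracked: find it by feel or by sight.
- plate_s: The smallest of three look-alike red weight plates lying on the mat: a disc of 88 mm diameter, 22 mm thick, with a 36 mm middle hole; 0.2 to 0.6 kg, too wide to grip across. Origin: centre of the underside; z up.
- plate_m: The middle-sized of three look-alike red weight plates lying on the mat: a disc of 98 mm diameter, 22 mm thick, with a 36 mm middle hole; 0.2 to 0.6 kg, too wide to grip across. Origin: centre of the underside; z up.
- plate_l: The largest of three look-alike red weight plates lying on the mat: a disc of 108 mm diameter, 22 mm thick, with a 36 mm middle hole; 0.2 to 0.6 kg, too wide to grip across. Origin: centre of the underside; z up.
- pin: Lock pin, 102 mm long, 0.12 kg, upright in the organiser's well at the start: 14 mm steel shank 41 mm long with a 1 mm chamfer at the tip, then a collar of 28 mm diameter, 6 mm thick, then an orange round handle of 20 mm diameter, 47 to 102 mm from the tip. Origin: centre of the tip; z towards the handle. Fully in, the collar sits on the strap and the tip is 3 mm above the mat.
- organiser: Blue plastic stacking organiser of three tiers, fixed, 126 mm (x) by 166 mm (y), 105 mm high. Origin: centre of its underside. A black 50 mm square block at its centre, top at z = 121 mm, has the 17 mm well in which the pin stands, collar resting on the block (tip at z = 80 mm, handle at 127 to 182 mm); lift the pin 45 mm to free it.
- kettlebell: Bystander: dark cast-iron mini kettlebell, 88 mm across, 114 mm high, 1.5 kg. Origin: centre of its base.
- jar: Bystander: clear glass jar with metal cap, 76 mm across, 100 mm high. Origin: centre of its base.
- collar: Bystander: lever-clamp steel barbell collar, ring 80 mm across, 28 mm high, black lever at one side. Origin: centre of the ring's underside.
Mind the look-alikes: they are no part of the job. What is shaped like the bay but green is not meant.

How it is judged:
On the way:
1. the plate that fits is pushed fully home in the bay (x of plate_m in the frame of bay between -0.004 and 0.004 m and y of plate_m in the frame of bay between -0.004 and 0.004 m and height (world z) of plate_m below 0.004 m and angle between plate_m's own z axis and vertical below 0.06 rad), for 0.2 s.
At the end, for the whole second after the job is handed in: 98 mm plate flat in the bay, centre within 4 mm of the bay's origin in x and y; pin within 0.08 rad of upright, 12 mm of the origin, 14 mm of the plate's centre, tip under 7 mm high; both at rest. Other plates, kettlebell, jar, collar within 30 mm of start, the last three tilted under 0.2 rad (all of step 1 and z of pin in the frame of bay below 0.007 m and horizontal distance between pin and bay below 0.012 m and horizontal distance between pin and plate_m below 0.014 m and angle between pin's own z axis and vertical below 0.08 rad and linear speed of each of pin, plate_m below 0.02 m/s and distance of each of plate_s, plate_l, kettlebell, jar, collar from where it was at the start of the episode below 0.03 m and angle between each of kettlebell, jar, collar's own z axis and vertical below 0.2 rad); the robot touches nothing.
It fails at once if a plate is lifted off the mat (more than 12 mm) instead of slid (height (world z) of any of plate_s, plate_m, plate_l above 0.012 m).
It fails at once if the other two plates are moved by more than 30 mm (distance of any of plate_s, plate_l from where it was at the start of the episode above 0.03 m).
It fails at once if kettlebell, jar or collar is moved by more than 30 mm (distance of any of kettlebell, jar, collar from where it was at the start of the episode above 0.03 m).
It fails at once if the plate is rammed into the bay (contact force above 60 N) (contact force between plate_m and bay above 60 N).
It also fails if it takes over 72 s, if anything falls off the work surface, if the arm or the gripper's body presses on something with over 40 N, if the wrist force passes 120 N, or if a joint passes its speed limit or range.

## Robot

A 6-joint arm with a two-finger parallel gripper is mounted at the origin on the work surface. World frame = base frame: x ahead of the robot, y to its left, z up, the work surface at z = 0. Lengths are in m, angles in rad, forces in N, time in s.
With the tool pointing down it reaches from about 0.35 to 0.8 m from the base axis. Payload 7.3 kg.
Tool frame: the origin (TCP) lies on the centre line of the jaws, within the pads' length; the fingertips stand 19 mm ahead of it and the grasp point (between the pads) is the TCP (manip.tip_reach is the distance from the TCP to the fingertips, in m); z points along the fingers, x is the direction in which the jaws open and shut, and the axes are right-handed (so a half turn about z gives the same grasp; the last joint's range is limited). The gripper opens to 85 mm and grips with 20 to 120 N. Pads are 22 mm wide; open, the fingers measure 114 mm over their backs; the gripper's body (76 mm by 85 mm) begins 54 mm behind the grasp point. The pads swing forward as they close: fully open they stand 13 mm farther back than shut.
Start: joints at [0.997, 0.342, 1.524, -0, 1.275, -0.146], TCP at [0.218, 0.478, 0.25] pointing down, gripper open.
Joint ranges: [-2.53, 2.53], [-0.77, 2.02], [0.04, 2.7], [-1, 4.14], [0.28, 2.66], [-3.11, 3.11]. Speed limits (rad/s): [2.57, 2.57, 3.14, 3.14, 3.14, 3.14].

## Interface

Orientations are given as a unit quaternion [x, y, z, w].
In Python, from rig import status, camera, ticket, manip gives the robot as it stands. The module is installed in compiled form; this text tells all that it offers.
- The arm moves only by the shell command python3 -m jog 'ROWS' [FORCE]. ROWS is a JSON object of lists of equal length, an entry for each row: "translation": the shift along the tool's x, y, z in mm, a list of three; "dr": the turn, a rotation vector about the tool's x, y, z in rad, a list of three; "hand": the opening, from 0 (shut) to 1 (fully open). In form: {"translation": [[dx, dy, dz], ...], "dr": [[rx, ry, rz], ...], "hand": [hand, ...]}. A call has 1 to 8 rows; each row is the pose to reach, as a shift and turn from the pose measured when the call began, along the tool's axes at that moment; what a row does not reach only later rows make up. A row lasts 1/10 s, in which the tool goes at most 50 mm and 8.59 degrees, less where a joint would pass 70% of its speed; a pose out of reach is approached as far as the arm can. A call with a gripper value outside its range is refused whole. The fingers move at their own pace and stop on an object; FORCE is the grip in N (left out, the last holds). Time passes only in rows, so rows that repeat a pose let the fingers close. It gives the time, the measured TCP pose, the force and the opening at its end, in the units of the state.
- status.read_state(): the state, without advancing time (a new reading comes with each control period).
- camera(name): name is "side" or "top" or "wrist"; returns a dict with "color" (420x560x3 uint8, red, green, blue), "mtx" (3x3 intrinsics, pixels), "R" (3x3) and "t" (3): a world point X has camera coordinates R X + t. Camera axes: x right, y down, z forward; pixel columns grow to the right and rows downward; lengths in m; the calibration is good to about 2 mm. A picture is of the moment at which its call begins. There is no depth.
- ticket.sign_off(): hands the job in, once; it reports no verdict.
The state is a dict: "clock": time; "joint_pos": joint angles; "dq": joint speeds; "joint_efforts": joint torques, N m; "position": TCP position; "eef_rot": TCP orientation; "contact_force": force on the tool from outside, world axes, zero at the start; "torque": the same for the moment, N m; "width": finger opening in m.
Only numpy, scipy, OpenCV 4.12 (cv2) and the standard library are available. Lean on these libraries where they do the work, as an engineer would, in place of code of your own. Each camera call takes 0.05 s, during which the arm holds its last target.

## Working session

There is one attempt and no reset: what is moved stays moved. The work goes in short steps, Python scripts to look and compute and a shell command to move; the robot and the scene stay as the last step left them, time stands still between calls to the robot, and variables do not carry over. Pictures are saved under pics/ and viewed, and the job is handed in when it is done.

```bash
mkdir -p pics
python3 - <<'E'
from rig import status,camera,manip
import cv2
s=status.read_state()
print({k:s[k] for k in s}); print([a for a in dir(manip) if a[0]!='_'])
for n in("side","top","wrist"):
    c=camera(n); cv2.imwrite(f"pics/{n}0.png",c["color"][:,:,::-1]); print(n,c["mtx"].tolist(),c["R"].tolist(),c["t"].tolist())
E
```

```text
{'clock': 0.0, 'joint_pos': array([ 9.97017019e-01,  3.42718598e-01,  1.52505012e+00, -1.95218979e-05,
        1.27541596e+00, -1.46027943e-01]), 'dq': array([ 1.83561488e-04, -6.50069470e-04,  4.36244392e-04,  1.47468884e-04,
       -1.20942719e-03, -2.58918357e-05]), 'joint_efforts': array([-2.31215367e-03, -4.33666670e+01, -2.46011835e+01, -2.71587442e-04,
        7.71030231e-03,  6.42258257e-06]), 'position': array([0.21756653, 0.47736585, 0.24961653]), 'eef_rot': array([ 8.41076613e-01,  5.40915425e-01, -7.21181996e-04,  3.37074509e-04]), 'contact_force': array([ 0.23901864, -0.65737758, -1.36469201]), 'torque': array([ 0.02230592, -0.00806045,  0.00658675]), 'width': 0.08523267406086493}
['MotionError', 'tip_reach']
side [[511.63302459614596, 0.0, 278.4224601524056], [0.0, 511.63302459614596, 215.95357347634211], [0.0, 0.0, 1.0]] [[0.7116543136169131, -0.7024174890996011, -0.012562201934860982], [-0.501144764130751, -0.4950409584304009, -0.7097805117503889], [0.49234344038970823, 0.5114138446339931, -0.7043108803801799]] [-0.41750482010125844, 0.36336885476775327, 1.2868479623060525]
top [[540.0242900465452, 0.0, 277.2844372363061], [0.0, 540.0242900465452, 211.6306721876606], [0.0, 0.0, 1.0]] [[0.003208788860663163, -0.9999327222489995, -0.011146956972818547], [-0.9928579829675264, -0.0018563005227410976, -0.11928780241929418], [0.11925908490216997, 0.011450114587874444, -0.9927971421918085]] [0.03602457194680091, 0.5911675482084132, 1.5448679505486322]
wrist [[326.92830293079777, 0.0, 279.591745665688], [0.0, 326.92830293079777, 205.71335541017584], [0.0, 0.0, 1.0]] [[0.41347525936148916, 0.9105144353523948, -0.0012934105542207173], [0.8751868692953161, -0.39703993811257965, 0.2764185799772233], [0.2511695716224701, -0.11542421998207873, -0.9610364695122221]] [-0.523983421319562, -0.037518801801449994, 0.3802619794375411]
```

View pics/top0.png

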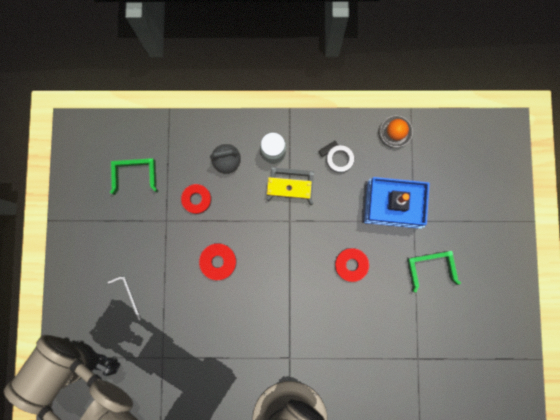

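View pics/side0.png

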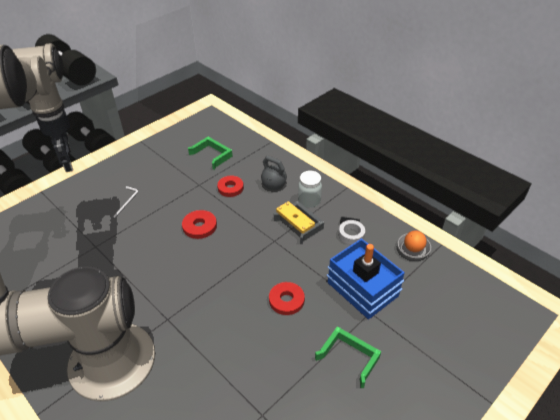

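The top view shows:
- Red plates at (196,199), (218,262) and (352,265).
- The steel bay with its yellow strap at (290,187). The green look-alikes are at (133,173) and (433,268).
- The blue organiser with the pin at (401,200).
- An orange ball in a bowl at (397,130), which could be mistaken for the pin handle.
- The kettlebell at (226,157), the jar at (273,147) and the collar at (341,158).

Next I measure sizes and positions.

```bash
cat > h.py <<'E'
import numpy as np,cv2
from rig import status,camera
def ray(c,px,z):
    px=np.atleast_2d(np.array(px,float)); d=np.c_[px,np.ones(len(px))]@np.linalg.inv(c["mtx"]).T@c["R"]; o=-c["R"].T@c["t"]
    return o+d*((z-o[2])/d[:,2])[:,None]
def proj(c,X):
    p=c["mtx"]@(c["R"]@np.array(X,float)+c["t"]); return p[:2]/p[2]
def save(n,im): cv2.imwrite(f"pics/{n}.png",im[:,:,::-1])
E
python3 - <<'E'
from h import *
for n in("top","side"):
    c=camera(n); im=c["color"]; hsv=cv2.cvtColor(im,cv2.COLOR_RGB2HSV)
    red=(((hsv[...,0]<5)|(hsv[...,0]>174))&(hsv[...,1]>150)&(hsv[...,2]>60)).astype(np.uint8)
    yel=((hsv[...,0]>20)&(hsv[...,0]<34)&(hsv[...,1]>170)&(hsv[...,2]>80)).astype(np.uint8)
    org=((hsv[...,0]>=5)&(hsv[...,0]<17)&(hsv[...,1]>190)&(hsv[...,2]>80)).astype(np.uint8)
    for nm,m,z in(("red",red,.022),("yel",yel,.044),("org",org,.182)):
        cs,_=cv2.findContours(m,cv2.RETR_EXTERNAL,cv2.CHAIN_APPROX_NONE)
        for k in cs:
            if cv2.contourArea(k)<30: continue
            P=ray(c,k[:,0],z)[:,:2].astype(np.float32)
            (cx,cy),r=cv2.minEnclosingCircle(P); 
            print(n,nm,k[:,0].mean(0).round(1),"c",(cx,cy),"diam",2*r*1000,"areadiam",2e3*np.sqrt(cv2.contourArea(P)/np.pi), "rect",cv2.minAreaRect(P) if nm!="red" else "")
    if n=="top":
        save("bayz",cv2.resize(im[130:240,220:440],None,fx=3.6,fy=3.6,interpolation=cv2.INTER_CUBIC))
E
```

```text
top red [351.6 264.6] c (0.4376879930496216, -0.17933830618858337) diam 97.1740335226059 areadiam 94.13292561612398 rect 
top red [217.  261.5] c (0.4458802342414856, 0.2133142203092575) diam 106.90850019454956 areadiam 104.07063724491962 rect 
top red [195.5 198.5] c (0.6317006945610046, 0.28017938137054443) diam 87.84265071153641 areadiam 84.96355210808174 rect 
top yel [288.7 187.7] c (0.659686267375946, 0.00438300147652626) diam 130.2093267440796 areadiam 86.65615195272582 rect ((0.6608667969703674, 0.004653140902519226), (0.1260475218296051, 0.051231108605861664), 84.83805847167969)
top org [397.6 128.8] c (0.7988200187683105, -0.2885333001613617) diam 55.52822723984718 areadiam 51.42049730940783 rect ((0.7999083399772644, -0.2876509428024292), (0.05112771689891815, 0.05282188951969147), 88.7858657836914)
side red [286.2 297.8] c (0.43390125036239624, -0.18454505503177643) diam 107.41949826478958 areadiam 99.9161413301452 rect 
side red [198.8 223.8] c (0.44331738352775574, 0.20635157823562622) diam 121.20534479618073 areadiam 111.56341041828227 rect 
side red [230.  185.7] c (0.6257246732711792, 0.27448782324790955) diam 103.42542827129364 areadiam 92.37154371001586 rect 
side org [368.1 255.3] c (0.5881797671318054, -0.3201580047607422) diam 35.14982759952545 areadiam 17.928328328368572 rect ((0.5890328884124756, -0.32175683975219727), (0.03492693230509758, 0.010831243358552456), 28.08121109008789)
side org [412.1 245.4] c (0.7016370892524719, -0.37813785672187805) diam 47.49978333711624 areadiam 19.64789993492048 rect ((0.6923754215240479, -0.3784120976924896), (0.02377365157008171, 0.04715242236852646), 1.2504016160964966)
```

View pics/bayz.png

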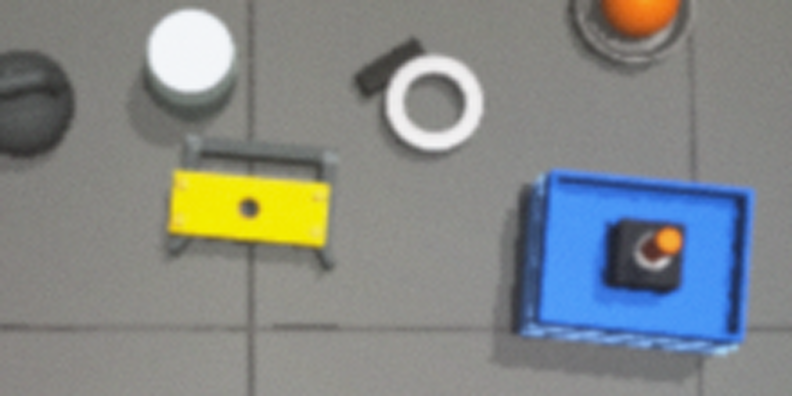

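View pics/wrist0.png

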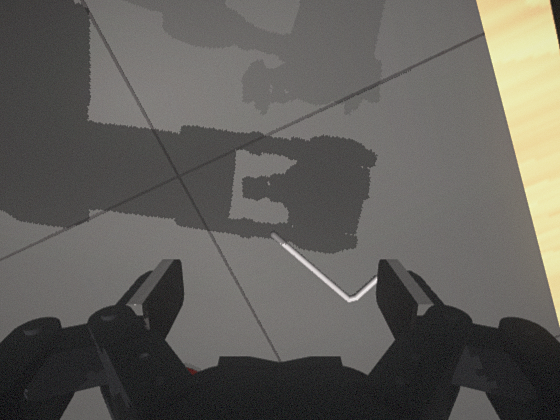

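Plate diameters come out at 97, 107 and 88 mm, so plate_m is the one at px (352,265), about (0.438,-0.179). Next I get the wrist camera mount, the bay edges and the pin.

Run:
```python
from h import *
from scipy.spatial.transform import Rotation as Ro
s=status.read_state(); T=Ro.from_quat(s["eef_rot"]).as_matrix()
c=camera("wrist"); o=-c["R"].T@c["t"]
print("cam in tool",T.T@(o-s["position"]),"axes(rows cam xyz in tool)",(c["R"]@T).round(3).tolist(),T.round(3).tolist())
c=camera("top")
f=lambda x,y:(220+x/3.6,130+y/3.6)
print("pin top",ray(c,f(668,240),.182),"block ctr",ray(c,f(650,256),.121))
print("bay hole",ray(c,f(249,208),.044))
cor=[f(548,170),f(754,190),f(742,345),f(520,332)]
print("org corners",ray(c,cor,.105).round(3).tolist())
print("backwall top",ray(c,[f(190,137),f(338,150),f(190,150),f(335,163)],.03).round(4).tolist())
print("jar",ray(c,(273,146),.1),"kb",ray(c,(226,155),.08),"col",ray(c,(341,158),.028))
```

```text
cam in tool [-0.0004822  -0.06981428 -0.12543854] axes(rows cam xyz in tool) [[1.0, -0.002, -0.0], [0.001, 0.961, -0.277], [0.001, 0.277, 0.961]] [[0.415, 0.91, -0.0], [0.91, -0.415, -0.001], [-0.001, -0.0, -1.0]]
pin top [[ 0.61414301 -0.30465379  0.182     ]] block ctr [[ 0.61076558 -0.30444085  0.121     ]]
bay hole [[0.66041796 0.00288895 0.044     ]]
org corners [[0.681, -0.23, 0.105], [0.665, -0.39, 0.105], [0.544, -0.377, 0.105], [0.553, -0.206, 0.105]]
backwall top [[0.7219, 0.0514, 0.03], [0.7111, -0.0704, 0.03], [0.711, 0.0513, 0.03], [0.7003, -0.0679, 0.03]]
jar [[0.77159632 0.04959266 0.1       ]] kb [[0.74991413 0.1854152  0.08      ]] col [[ 0.75289318 -0.15126512  0.028     ]]
```

```bash
python3 -m jog '{"translation":[[-19,45,0],[-38,90,0],[-57,135,0],[-76,180,0],[-95,225,0],[-114,270,0],[-133,315,0],[-152,360,0]],"dr":[[0,0,0.148],[0,0,0.296],[0,0,0.444],[0,0,0.592],[0,0,0.74],[0,0,0.888],[0,0,1.036],[0,0,1.184]],"hand":[1,1,1,1,1,1,1,1]}'
```

```text
clock: 1.15
position: [0.4833, 0.1882, 0.2503]
eef_rot: [1.0, -0.024, 0.0, 0.0]
contact_force: [0.9, 0.5, -0.3]
width: 0.0853
```

```bash
python3 -m jog '{"translation":[[30,35,0],[60,70,0],[90,105,0],[120,140,0],[145,161,0],[145,161,0]],"dr":[[0,0,0.042],[0,0,0.042],[0,0,0.042],[0,0,0.042],[0,0,0.042],[0,0,0.042]],"hand":[1,1,1,1,1,1]}'
python3 - <<'E'
from h import *
c=camera("wrist"); save("w1",c["color"]); print(status.read_state()["position"])
np.savez("w1.npz",**c)
E
```

```text
clock: 1.75
position: [0.6227, 0.017, 0.2493]
eef_rot: [0.999, -0.047, 0.0, 0.0]
contact_force: [0.1, 0.2, -0.6]
width: 0.0853
[0.62126561 0.01890633 0.24940057]
```

View pics/w1.png

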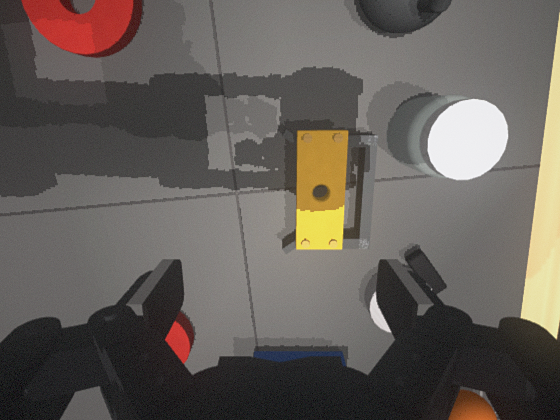

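The wrist view shows the strap at px (297–348, 130–249), the lock hole at about (321,192) and the back wall at column ~365. I enlarge it for the bay edges.

Run:
```python
from h import *
c=dict(np.load("w1.npz")); im=c["color"]
z=cv2.resize(im[115:265,270:390],None,fx=4,fy=4,interpolation=cv2.INTER_CUBIC); z=cv2.convertScaleAbs(z,alpha=1.6,beta=20)
save("w1z",z)
hsv=cv2.cvtColor(im,cv2.COLOR_RGB2HSV)
yel=((hsv[...,0]>15)&(hsv[...,0]<34)&(hsv[...,1]>150)&(hsv[...,2]>80)).astype(np.uint8)
cs,h=cv2.findContours(yel,cv2.RETR_CCOMP,cv2.CHAIN_APPROX_NONE)
for k in cs:
    if cv2.contourArea(k)<60: continue
    P=ray(c,k[:,0],.044)[:,:2].astype(np.float32); print(cv2.minAreaRect(P),cv2.minEnclosingCircle(P))
```

```text
((0.6643341779708862, 0.0020957663655281067), (0.12642444670200348, 0.05083974078297615), 85.34278106689453) ((0.6644333004951477, 0.0019693304784595966), 0.06757904589176178)
((0.6746512055397034, -0.05682374909520149), (0.010353907942771912, 0.010628759860992432), 43.09426498413086) ((0.674700915813446, -0.056777164340019226), 0.005906201899051666)
((0.6448695063591003, -0.05402142181992531), (0.010618790984153748, 0.009815135039389133), 85.77186584472656) ((0.6443116664886475, -0.053969863802194595), 0.005767377559095621)
((0.6634495854377747, 0.0032296152785420418), (0.016939226537942886, 0.014412175863981247), 41.274784088134766) ((0.6634480953216553, 0.0032897708006203175), 0.009119045920670033)
((0.684912383556366, 0.05611778050661087), (0.008774111978709698, 0.010120239108800888), 84.7296142578125) ((0.6809316277503967, 0.055511683225631714), 0.0037066906224936247)
((0.65428227186203, 0.05894312262535095), (0.008952486328780651, 0.009200818836688995), 40.75436019897461) ((0.654268205165863, 0.05895945429801941), 0.005243405699729919)
```

View pics/w1z.png

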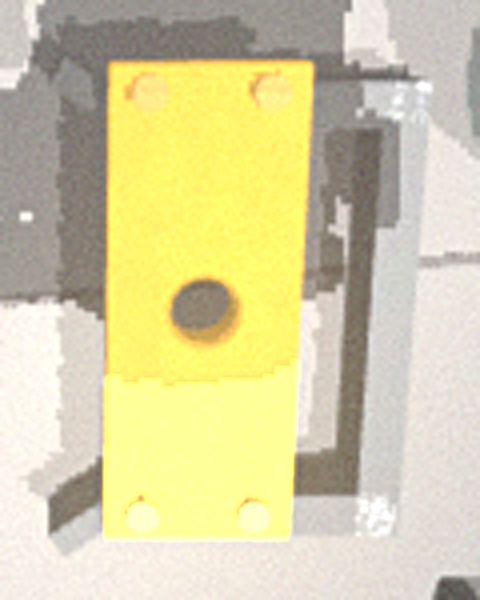

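Run:
```python
from h import *
c=dict(np.load("w1.npz"))
f=lambda p:(270+p[0]/4-.4,115+p[1]/4-.4)
A,B=ray(c,[f((433,82)),f((394,537))],.03)[:,:2]
print("outer corners",A,B,np.linalg.norm(A-B))
d=(A-B)/np.linalg.norm(A-B); yaw=np.arctan2(-d[0],d[1]); n=np.array([d[1],-d[0]])
print("yaw deg",np.degrees(yaw),"origin",(A+B)/2-.061*n)
# wing tips: y=±69,x=-37 (z=.03) lower wing outer visible corner
W=ray(c,[f((30,482)),f((65,552)),f((50,70))],.03)[:,:2]
for w in list(W)+list(ray(c,[f((382,130)),f((360,495))],.03)[:,:2]):
    q=w-((A+B)/2-.061*n); print("in bay",q@n,q@d)
# top view refine
t=camera("top"); g=lambda x,y:(220+x/3.6-.36,130+y/3.6-.36)
A,B=ray(t,[g(187,137),g(340,150)],.03)[:,:2]; print(A,B,np.linalg.norm(A-B))
```

```text
outer corners [0.72838208 0.05350493] [ 0.7161878  -0.07307185] 0.1271628180801843
yaw deg -5.5028365217721245 origin [ 0.66156606 -0.00393386]
in bay -0.0428631757530037 -0.04722471091227333
in bay -0.03280393230250717 -0.06859485515243892
in bay -0.03793406325587489 0.0662089084840992
in bay 0.04876790465013324 0.05126363749512424
in bay 0.05037608709845203 -0.05078246947165396
[0.72298018 0.05492228] [ 0.71222159 -0.07100756] 0.1263885717185338
```

```bash
python3 -m jog '{"translation":[[-32,35,0],[-64,70,0],[-96,105,0],[-130,141,20],[-162,176,50],[-197,214,80],[-197,214,100],[-197,214,100]],"dr":[[0,0,0],[0,0,0],[0,0,0],[0,0,0],[0,0,0],[0,0,0],[0,0,0],[0,0,0]],"hand":[0.53,0.53,0.53,0.53,0.53,0.53,0.53,0.53]}'
python3 - <<'E'
from h import *
c=camera("wrist"); im=c["color"];save("w2",im); print(status.read_state()["position"],status.read_state()["width"])
hsv=cv2.cvtColor(im,cv2.COLOR_RGB2HSV)
red=(((hsv[...,0]<5)|(hsv[...,0]>174))&(hsv[...,1]>150)&(hsv[...,2]>50)).astype(np.uint8)
cs,h=cv2.findContours(red,cv2.RETR_CCOMP,cv2.CHAIN_APPROX_NONE)
for k in cs:
    if cv2.contourArea(k)<300: continue
    P=ray(c,k[:,0],.022)[:,:2].astype(np.float32); print(len(k),cv2.minEnclosingCircle(P),cv2.fitEllipse(P))
E
```

```text
clock: 2.65
position: [0.4013, -0.1738, 0.1476]
eef_rot: [0.999, -0.046, -0.003, -0.002]
contact_force: [0.0, -0.1, 0.2]
width: 0.0452
[ 0.40346632 -0.17397604  0.14933332] 0.045486038525704396
370 ((0.43992090225219727, -0.18200698494911194), 0.049984514713287354) ((0.43996018171310425, -0.18070778250694275), (0.09459737688302994, 0.0970778688788414), 84.90805053710938)
115 ((0.4385553300380707, -0.17911246418952942), 0.017868531867861748) ((0.43875646591186523, -0.1794474571943283), (0.030201423913240433, 0.03451067954301834), 113.52688598632812)
```

View pics/w2.png

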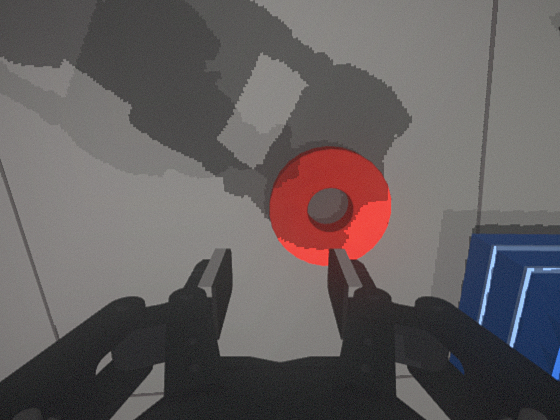

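Plate_m re-measured by the wrist camera: centre (0.439,-0.180), diameter about 98. I straddle its near rim, one finger in the hole.

```bash
python3 -m jog '{"translation":[[2,3,40],[2,3,80],[2,3,105],[2,3,115],[2,3,120],[2,3,120]],"dr":[[0,0,0],[0,0,0],[0,0,0],[0,0,0],[0,0,0],[0,0,0]],"hand":[0.53,0.53,0.53,0.53,0.53,0.53]}' 25
python3 - <<'E'
from h import *
c=camera("side"); im=c["color"]; save("s3",cv2.resize(im[220:340,200:360],None,fx=5,fy=5,interpolation=cv2.INTER_CUBIC)); 
c=camera("wrist"); save("w3",c["color"])
E
```

```text
clock: 3.3
position: [0.4058, -0.1767, 0.0301]
eef_rot: [0.999, -0.045, -0.001, -0.001]
contact_force: [0.1, -0.3, -0.3]
width: 0.0454
```

View pics/w3.png

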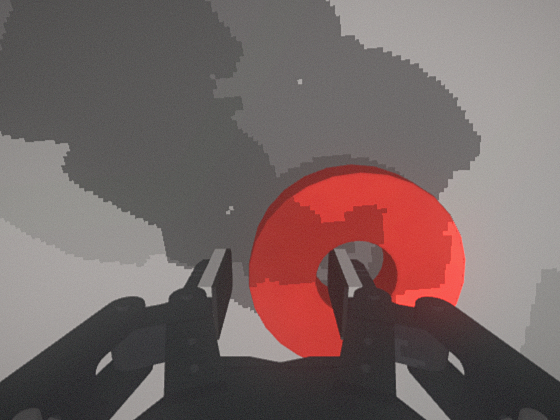

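View pics/s3.png

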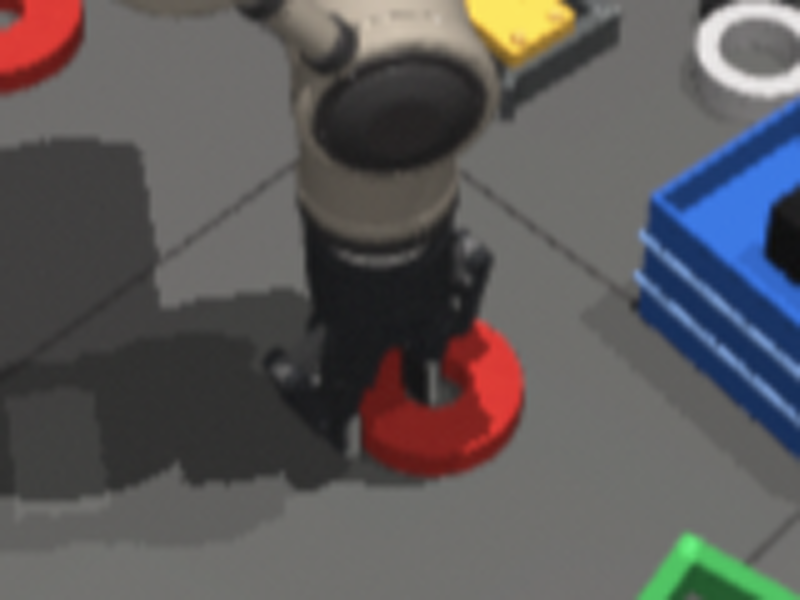

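The finger is inside the hole at px (340,270), with the other finger outside the rim. Close gently.

```bash
python3 -m jog '{"translation":[[0,0,3],[0,0,4],[0,0,4],[0,0,4],[0,0,4]],"dr":[[0,0,0],[0,0,0],[0,0,0],[0,0,0],[0,0,0]],"hand":[0.45,0.4,0.35,0.3,0.3]}' 25
```

```text
clock: 3.9
position: [0.407, -0.1779, 0.0277]
eef_rot: [0.999, -0.046, 0.001, 0.0]
contact_force: [2.2, 0.0, 7.2]
width: 0.0333
```

```bash
python3 -m jog '{"translation":[[0,0,0],[0,0,0],[0,0,0]],"dr":[[0,0,0],[0,0,0],[0,0,0]],"hand":[0.25,0.25,0.25]}' 30
python3 - <<'E'
from h import *
print(status.read_state()["position"],status.read_state()["contact_force"])
E
```

```text
clock: 4.2
position: [0.4069, -0.1779, 0.0278]
eef_rot: [0.999, -0.046, 0.001, 0.0]
contact_force: [0.2, -0.6, 3.3]
width: 0.0325
[ 0.40691029 -0.1778882   0.02776675] [ 0.2313256  -0.57947585  3.30399735]
```

```bash
python3 -m jog '{"translation":[[5,-12,0],[14,-38,0],[23,-64,0],[33,-90,0],[42,-116,0],[52,-142,0],[61,-168,0],[69,-190,0]],"dr":[[0,0,0],[0,0,0],[0,0,0],[0,0,0],[0,0,0],[0,0,0],[0,0,0],[0,0,0]],"hand":[0.25,0.25,0.25,0.25,0.25,0.25,0.25,0.25]}' 40
python3 - <<'E'
from h import *
c=camera("wrist"); im=c["color"];save("w4",im); s=status.read_state();print(s["position"],s["width"],s["contact_force"])
for n in("top",):
    c=camera(n); im=c["color"]; save("t4",im)
    hsv=cv2.cvtColor(im,cv2.COLOR_RGB2HSV)
    red=(((hsv[...,0]<5)|(hsv[...,0]>174))&(hsv[...,1]>150)&(hsv[...,2]>50)).astype(np.uint8)
    cs,h=cv2.findContours(red,cv2.RETR_EXTERNAL,cv2.CHAIN_APPROX_NONE)
    for k in cs:
        if cv2.contourArea(k)<100: continue
        P=ray(c,k[:,0],.022)[:,:2].astype(np.float32); print(k[:,0].mean(0),cv2.minEnclosingCircle(P))
E
```

```text
clock: 5.0
position: [0.4931, 0.0064, 0.0278]
eef_rot: [0.999, -0.045, 0.001, 0.001]
contact_force: [-0.6, -3.8, 2.6]
width: 0.0323
[0.494528   0.00878095 0.02789091] 0.031784319281073045 [ 1.98733066  3.70973185 -3.29384488]
[217.03921569 261.49019608] ((0.4458802342414856, 0.2133142203092575), 0.05345425009727478)
[195.525  198.4875] ((0.6318984031677246, 0.2799818813800812), 0.04412749037146568)
```

View pics/w4.png

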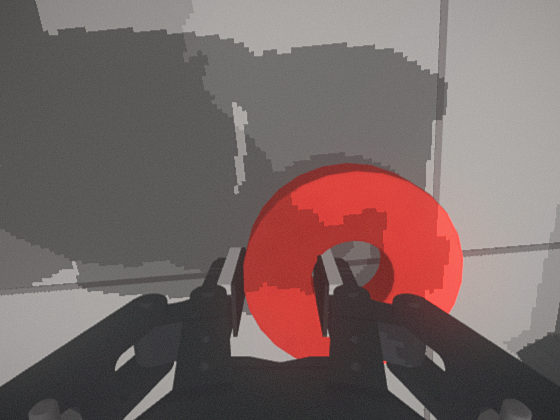

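View pics/t4.png

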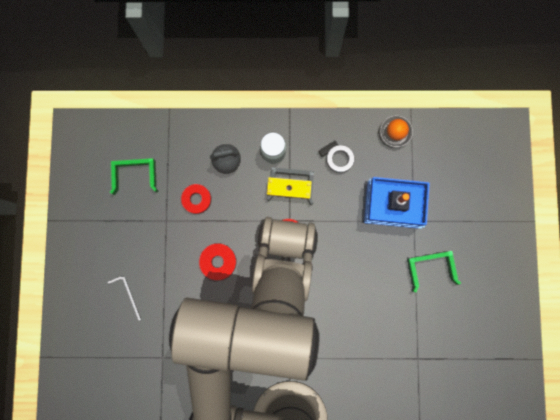

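The plate followed the hand. I fit its visible arc to get its place relative to the bay axis.

```bash
cat >> h.py <<'E'
from scipy.optimize import least_squares
O=np.array([.659,-.0035]); Y=np.radians(-5.1); N=np.array([np.cos(Y),np.sin(Y)]); D=np.array([-np.sin(Y),np.cos(Y)])
def bay(p): q=np.array(p)[:2]-O; return (q@N*1e3).round(1),(q@D*1e3).round(1)
def plate(c,r=.049):
    im=c["color"];hsv=cv2.cvtColor(im,cv2.COLOR_RGB2HSV)
    red=(((hsv[...,0]<5)|(hsv[...,0]>174))&(hsv[...,1]>150)&(hsv[...,2]>50)).astype(np.uint8)
    cs,_=cv2.findContours(red,cv2.RETR_EXTERNAL,cv2.CHAIN_APPROX_NONE)
    k=max(cs,key=cv2.contourArea)[:,0]; P=ray(c,k,.022)[:,:2]
    (x,y),_=cv2.minEnclosingCircle(P.astype(np.float32))
    # far side arcs only show true upper rim where camera looks from above: robust fixed-radius fit
    s=least_squares(lambda v:np.hypot(*(P-v[:2]).T)-r,[x,y],loss="cauchy",f_scale=.001)
    return s.x,np.median(abs(s.fun))
E
python3 - <<'E'
from h import *
c=camera("wrist"); p,e=plate(c); s=status.read_state()
print(p,e,"bay",bay(p),"tcp bay",bay(s["position"]))
E
```

```text
[0.52585655 0.0049946 ] 0.0014370638775601172 bay (np.float64(-133.4), np.float64(-3.4)) tcp bay (np.float64(-165.7), np.float64(-4.6))
```

```bash
python3 -m jog '{"translation":[[10,-3,0],[25,-3,0],[40,-3,0],[52,-3,0],[58,-3,0],[58,-3,0]],"dr":[[0,0,0],[0,0,0],[0,0,0],[0,0,0],[0,0,0],[0,0,0]],"hand":[0.25,0.25,0.25,0.25,0.25,0.25]}' 40
python3 - <<'E'
from h import *
c=camera("wrist"); save("w5",c["color"]); p,e=plate(c); s=status.read_state()
np.savez("w5.npz",**c)
print(p,e,"bay",bay(p),"tcp bay",bay(s["position"]),s["contact_force"])
E
```

```text
clock: 5.75
position: [0.5514, 0.0035, 0.0279]
eef_rot: [0.999, -0.045, 0.001, 0.0]
contact_force: [-0.6, -1.9, 3.6]
width: 0.0321
[0.5833005  0.00072624] 0.0013938165581416535 bay (np.float64(-75.8), np.float64(-2.5)) tcp bay (np.float64(-107.9), np.float64(-2.6)) [-0.08750128 -3.11523704  2.45063959]
```

View pics/w5.png

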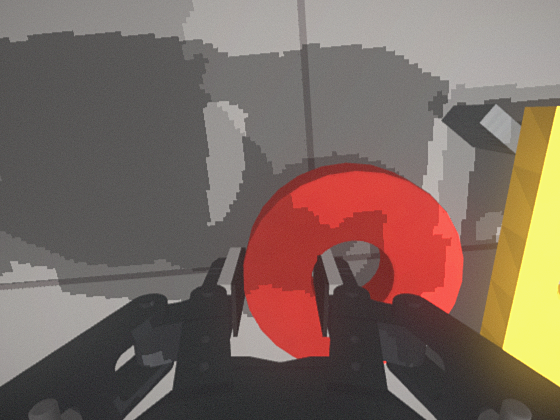

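Run:
```python
from h import *
c=dict(np.load("w5.npz"))
for px,z in(((480,122),.03),((497,104),.03),((443,118),.0),((523,107),.044),((480,332),.03),((499,356),.044),((557,286),.044)):
    print(px,z,bay(ray(c,px,z)[0]))
```

```text
(480, 122) 0.03 (np.float64(-34.2), np.float64(63.5))
(497, 104) 0.03 (np.float64(-29.2), np.float64(69.8))
(443, 118) 0.0 (np.float64(-33.4), np.float64(64.3))
(523, 107) 0.044 (np.float64(-29.6), np.float64(68.6))
(480, 332) 0.03 (np.float64(-18.9), np.float64(-26.5))
(499, 356) 0.044 (np.float64(-19.4), np.float64(-27.2))
(557, 286) 0.044 (np.float64(-3.5), np.float64(4.3))
```

```bash
python3 -m jog '{"translation":[[5,-3,0],[12,-3,0],[20,-3,0],[28,-3,0],[36,-3,0],[36,-3,0]],"dr":[[0,0,0],[0,0,0],[0,0,0],[0,0,0],[0,0,0],[0,0,0]],"hand":[0.25,0.25,0.25,0.25,0.25,0.25]}' 40
python3 - <<'E'
from h import *
c=camera("wrist"); save("w6",c["color"]); p,e=plate(c); s=status.read_state()
print(p,e,"bay",bay(p),"tcp bay",bay(s["position"]),s["contact_force"])
c=camera("side"); im=c["color"]; save("s6",cv2.resize(im[160:280,220:380],None,fx=5,fy=5,interpolation=cv2.INTER_CUBIC));
E
```

```text
clock: 6.4
position: [0.5877, 0.003, 0.0279]
eef_rot: [0.999, -0.045, 0.001, 0.0]
contact_force: [1.4, -0.1, 1.2]
width: 0.0324
[6.1970428e-01 3.7856299e-04] 0.009463651821784533 bay (np.float64(-39.5), np.float64(0.4)) tcp bay (np.float64(-71.6), np.float64(0.1)) [ 1.38402159 -0.41242269  0.82897746]
```

View pics/w6.png

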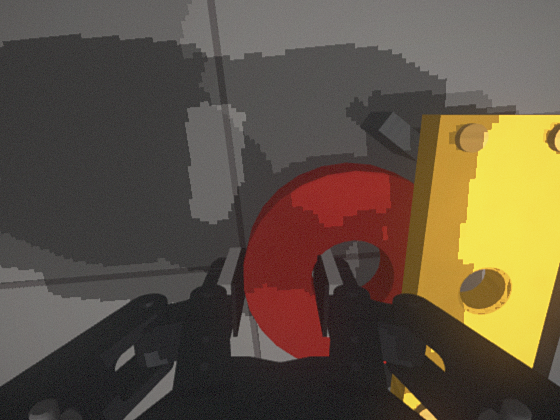

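View pics/s6.png

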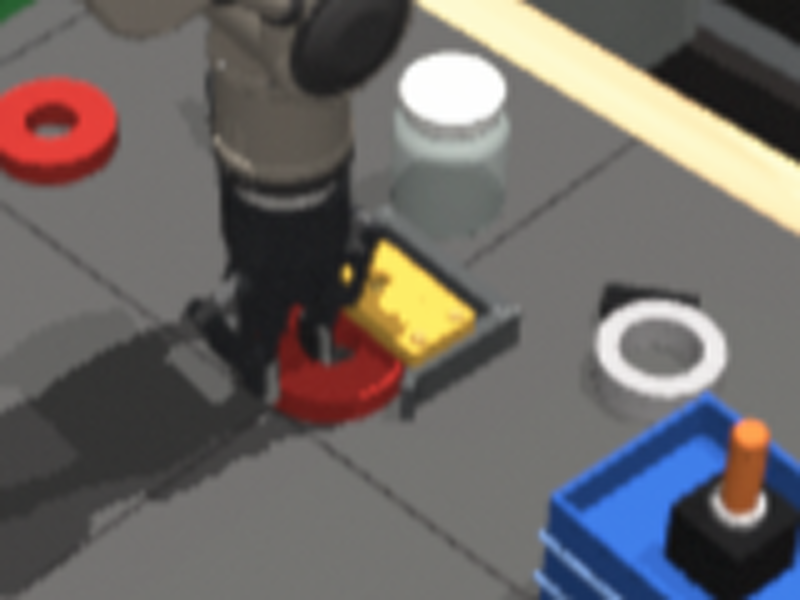

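```bash
python3 -m jog '{"translation":[[0,0,0],[0,0,0],[0,0,0],[0,0,-25],[0,0,-50],[-25,0,-50],[-45,0,-50],[-45,0,-50]],"dr":[[0,0,0],[0,0,0],[0,0,0],[0,0,0],[0,0,0],[0,0,0],[0,0,0],[0,0,0]],"hand":[0.5,0.5,0.5,0.5,0.5,0.1,0,0]}' 40
python3 - <<'E'
from h import *
c=camera("wrist"); save("w7",c["color"]); s=status.read_state()
print("tcp bay",bay(s["position"]),s["position"],s["width"])
p,e=plate(c);print(bay(p),e)
E
```

```text
clock: 7.3
position: [0.5402, 0.0075, 0.0777]
eef_rot: [0.999, -0.045, 0.0, 0.0]
contact_force: [0.4, -0.1, 1.0]
width: 0.0003
tcp bay (np.float64(-117.4), np.float64(0.2)) [0.54205241 0.00717484 0.07793808] 0.00021375104277646494
(np.float64(-42.1), np.float64(0.5)) 0.002045673039193889
```

View pics/w7.png

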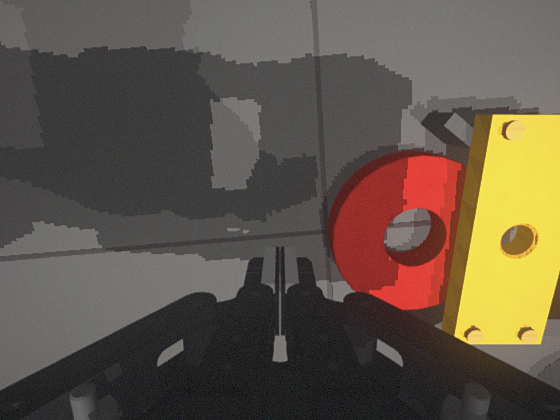

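```bash
python3 -m jog '{"translation":[[0,0,25],[0,0,43],[0,0,50],[0,0,52],[0,0,52],[6,0,52],[12,0,52],[16,0,52]],"dr":[[0,0,0],[0,0,0],[0,0,0],[0,0,0],[0,0,0],[0,0,0],[0,0,0],[0,0,0]],"hand":[0,0,0,0,0,0,0,0]}' 40
python3 - <<'E'
from h import *
c=camera("wrist"); s=status.read_state()
print("tcp bay",bay(s["position"]),s["position"],s["contact_force"])
p,e=plate(c);print(bay(p),e)
E
```

```text
clock: 8.15
position: [0.559, 0.0057, 0.0266]
eef_rot: [0.999, -0.045, 0.002, 0.0]
contact_force: [-3.6, 1.0, 2.4]
width: 0.0003
tcp bay (np.float64(-100.2), np.float64(0.2)) [0.55920331 0.00559615 0.02647893] [-0.47993398  0.61429653  1.23216746]
(np.float64(-44.6), np.float64(0.1)) 0.00977619734650232
```

```bash
python3 -m jog '{"translation":[[4,0,0],[8,0,0],[12,0,0],[16,0,0],[20,0,0],[24,0,0]],"dr":[[0,0,0],[0,0,0],[0,0,0],[0,0,0],[0,0,0],[0,0,0]],"hand":[0,0,0,0,0,0]}' 40
python3 - <<'E'
from h import *
c=camera("wrist"); s=status.read_state(); save("w8",c["color"])
print("tcp bay",bay(s["position"]),s["position"],s["contact_force"])
E
```

```text
clock: 8.8
position: [0.583, 0.0038, 0.0265]
eef_rot: [0.999, -0.045, 0.001, 0.0]
contact_force: [-3.5, 1.8, 0.3]
width: 0.0004
tcp bay (np.float64(-75.5), np.float64(0.4)) [0.58385773 0.00358776 0.02653659] [-1.62893163  1.35098706 -0.20769562]
```

View pics/w8.png

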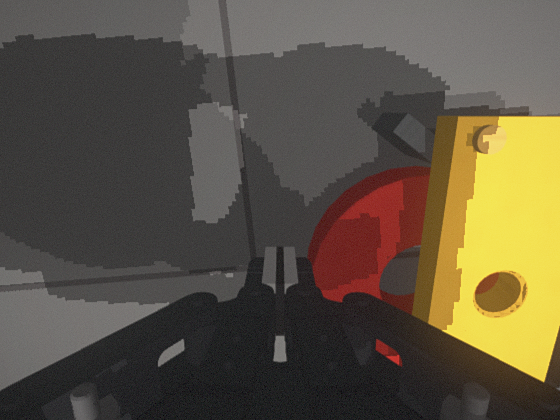

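The plate slides in with about 3 N and stays central. I slow down for the last stretch.

```bash
python3 -m jog '{"translation":[[2,0,0],[4,0,0],[6,0,0],[8,0,0],[9,0,0],[10,0,0]],"dr":[[0,0,0],[0,0,0],[0,0,0],[0,0,0],[0,0,0],[0,0,0]],"hand":[0,0,0,0,0,0]}' 40
python3 -m jog '{"translation":[[1,0,0],[2,0,0]],"dr":[[0,0,0],[0,0,0]],"hand":[0,0]}' 40
```

```text
clock: 9.45
position: [0.594, 0.0025, 0.0266]
eef_rot: [0.999, -0.045, 0.002, 0.0]
contact_force: [-2.2, 2.2, -0.5]
width: -0.0002
clock: 9.65
position: [0.5961, 0.0023, 0.0266]
eef_rot: [0.999, -0.045, 0.002, 0.0]
contact_force: [-2.5, 1.8, -0.3]
width: -0.0
```

```bash
python3 -m jog '{"translation":[[1,0,0],[2,0,0]],"dr":[[0,0,0],[0,0,0]],"hand":[0,0]}' 40
python3 -m jog '{"translation":[[1,0,0],[2,0,0]],"dr":[[0,0,0],[0,0,0]],"hand":[0,0]}' 40
python3 - <<'E'
from h import *
c=camera("wrist"); s=status.read_state(); save("w9",c["color"])
print("tcp bay",bay(s["position"]),s["position"],s["contact_force"])
E
```

```text
clock: 9.85
position: [0.5982, 0.0021, 0.0266]
eef_rot: [0.999, -0.045, 0.002, 0.0]
contact_force: [-2.4, 1.5, 0.4]
width: -0.0
clock: 10.05
position: [0.5997, 0.002, 0.0265]
eef_rot: [0.999, -0.045, 0.002, 0.0]
contact_force: [-6.4, 2.5, 1.3]
width: -0.0
tcp bay (np.float64(-59.6), np.float64(0.2)) [0.59965608 0.00203938 0.02649929] [-4.83101899  1.92917611  1.03309057]
```

View pics/w9.png

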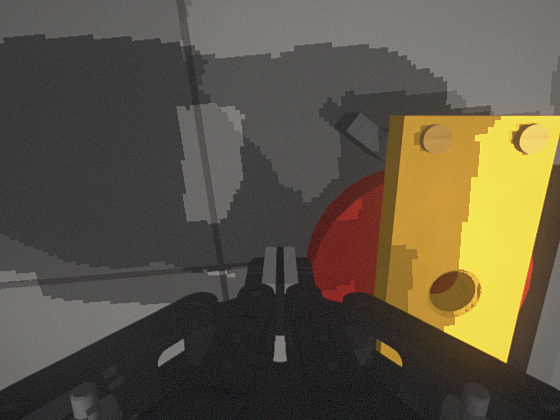

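```bash
python3 -m jog '{"translation":[[0.7,0,0],[1,0,0]],"dr":[[0,0,0],[0,0,0]],"hand":[0,0]}' 40
python3 -m jog '{"translation":[[0.7,0,0],[1,0,0]],"dr":[[0,0,0],[0,0,0]],"hand":[0,0]}' 40
```

```text
clock: 10.3
position: [0.5997, 0.002, 0.0265]
eef_rot: [0.999, -0.045, 0.0, 0.0]
contact_force: [-6.0, 1.2, 2.5]
width: -0.0001
clock: 10.5
position: [0.5998, 0.002, 0.0265]
eef_rot: [0.999, -0.045, -0.001, 0.0]
contact_force: [-7.2, 2.2, 4.0]
width: 0.0
```

```bash
python3 -m jog '{"translation":[[1.5,0,0],[2.5,0,0]],"dr":[[0,0,0],[0,0,0]],"hand":[0,0]}' 40
python3 -m jog '{"translation":[[2,0,0],[4,0,0]],"dr":[[0,0,0],[0,0,0]],"hand":[0,0]}' 40
python3 - <<'E'
from h import *
c=camera("top"); im=c["color"]; save("t10",cv2.resize(im[150:230,250:330],None,fx=7,fy=7,interpolation=cv2.INTER_CUBIC)); print(status.read_state()["contact_force"])
E
```

```text
clock: 10.7
position: [0.6, 0.0021, 0.0265]
eef_rot: [0.999, -0.045, -0.004, 0.0]
contact_force: [-12.5, 1.6, 7.6]
width: -0.0001
clock: 10.9
position: [0.6003, 0.002, 0.0263]
eef_rot: [0.999, -0.044, -0.008, 0.0]
contact_force: [-19.2, 2.0, 13.0]
width: -0.0001
[-15.84895897   0.88534216   9.67827507]
```

View pics/t10.png

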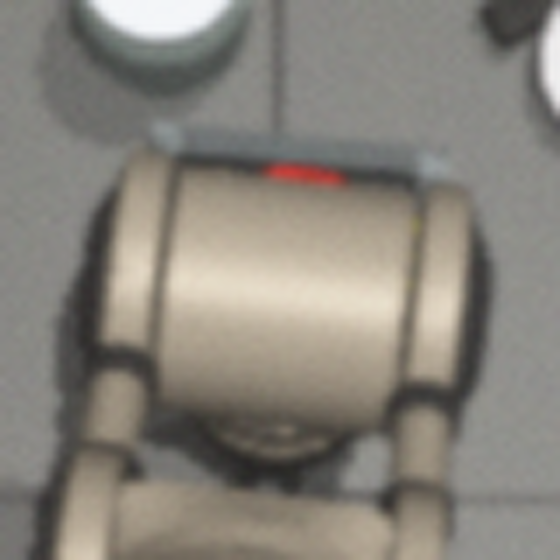

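The plate front is against the back wall, and resistance rose 6→19 N without movement, so it is home. I back off and check.

```bash
python3 -m jog '{"translation":[[-4,0,0],[-12,0,0],[-30,0,0],[-40,0,-30],[-50,0,-75],[-50,0,-120],[-50,0,-165],[-50,0,-180]],"dr":[[0,0,0],[0,0,0],[0,0,0],[0,0,0],[0,0,0],[0,0,0],[0,0,0],[0,0,0]],"hand":[0,0,0,0,0,0,0,0.3]}' 40
python3 - <<'E'
from h import *
c=camera("wrist"); s=status.read_state(); save("w10",c["color"]); np.savez("w10.npz",**c)
print("tcp bay",bay(s["position"]),s["position"],s["contact_force"],s["eef_rot"])
z=cv2.resize(c["color"][110:290,280:480],None,fx=4,fy=4,interpolation=cv2.INTER_CUBIC); save("w10z",cv2.convertScaleAbs(z[:600],alpha=1.4,beta=15))
E
```

```text
clock: 11.75
position: [0.5558, 0.0059, 0.2126]
eef_rot: [0.999, -0.044, -0.003, 0.001]
contact_force: [-0.1, 0.0, 0.1]
width: 0.0129
tcp bay (np.float64(-103.3), np.float64(0.2)) [0.55612924 0.00583816 0.2131363 ] [0.99578196 0.24123646 1.73960328] [ 9.99008320e-01 -4.44523397e-02 -2.43043816e-03  6.77515871e-04]
```

View pics/w10.png

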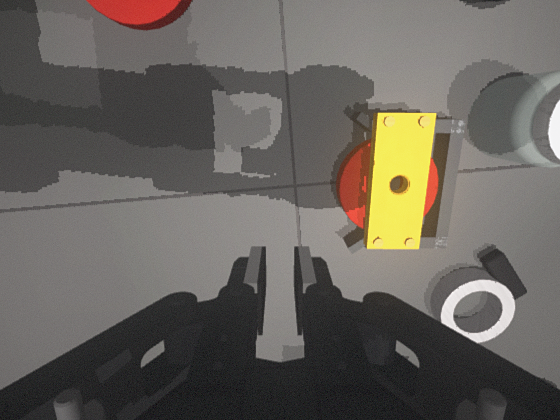

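View pics/w10z.png

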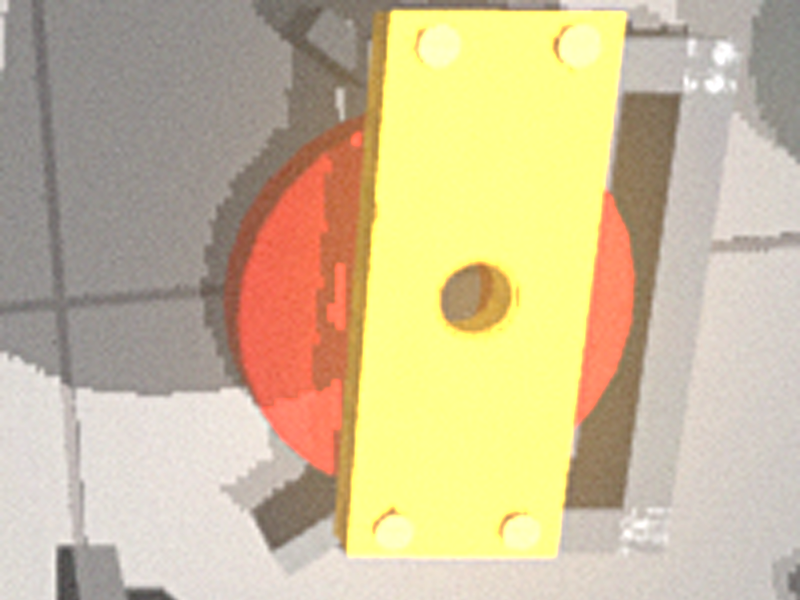

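Run:
```python
from h import *
c=dict(np.load("w10.npz")); im=c["color"]
f=lambda p:(280+p[0]/4-.4,110+p[1]/4-.4)
A,B=ray(c,[f((740,42)),f((668,553))],.03)[:,:2]
d=(A-B)/np.linalg.norm(A-B); n=np.array([d[1],-d[0]]); o=(A+B)/2-.061*n
print("bay o",o,"w",np.linalg.norm(A-B),"yaw",np.degrees(np.arctan2(-d[0],d[1])))
hsv=cv2.cvtColor(im,cv2.COLOR_RGB2HSV)
red=(((hsv[...,0]<7)|(hsv[...,0]>174))&(hsv[...,1]>140)&(hsv[...,2]>50)).astype(np.uint8); red[:100]=0
ks=[k[:,0] for k in cv2.findContours(red,cv2.RETR_EXTERNAL,cv2.CHAIN_APPROX_NONE)[0] if cv2.contourArea(k)>30]
print([len(k) for k in ks])
P=ray(c,np.vstack(ks),.022)[:,:2]
s=least_squares(lambda v:np.hypot(*(P-v).T)-.049,o,loss="cauchy",f_scale=.001)
print("plate fit",s.x,"bay",(s.x-o)@n,(s.x-o)@d)
# front tip of plate (z .022) and wall inner face, row ~290 of crop
for p,z in(((633,290),.022),((655,290),.03)): q=ray(c,f(p),z)[0][:2]-o; print(p,q@n,q@d)
yel=((hsv[...,0]>15)&(hsv[...,0]<34)&(hsv[...,1]>150)&(hsv[...,2]>150)).astype(np.uint8)
cs,h=cv2.findContours(yel,cv2.RETR_CCOMP,cv2.CHAIN_APPROX_NONE)
k=max(cs,key=cv2.contourArea); R=cv2.minAreaRect(ray(c,k[:,0],.044)[:,:2].astype(np.float32)); print("strap",R)
H=[k for k,hh in zip(cs,h[0]) if hh[3]>=0 and np.hypot(*(k[:,0].mean(0)-[399,184]))<12]
for k in H:
    P=ray(c,k[:,0],.044)[:,:2].astype(np.float32); print("hole",cv2.minEnclosingCircle(P),len(k))
print("hole centre by eye",ray(c,f((478,298)),.044))
```

```text
bay o [ 0.66242453 -0.00502698] w 0.12554292479623266 yaw -4.336557761236145
[115, 184]
plate fit [ 0.6619139  -0.00546172] bay -0.00047629092367612564 -0.00047210784770194026
(633, 290) 0.04767169062962812 0.0037541807910583167
(655, 290) 0.049053348086284754 0.005442799586437984
strap ((0.6646250486373901, 0.0015401691198349), (0.12606486678123474, 0.05106019228696823), 84.99169158935547)
hole ((0.6641745567321777, 0.001851182198151946), 0.008882598951458931) 51
hole centre by eye [[0.66479627 0.00186335 0.044     ]]
```

The plate is seated: it fits at (-0.5,-0.5) mm in the bay frame. The lock hole is at about (0.6645,0.0018) in wrist measurements. Now the pin: I move over the organiser.

```bash
python3 -m jog '{"translation":[[10,30,-25],[22,75,-45],[34,120,-45],[46,165,-45],[58,210,-45],[70,255,-45],[80,295,-45],[80,295,-45]],"dr":[[0,0,0],[0,0,0],[0,0,0],[0,0,0],[0,0,0],[0,0,0],[0,0,0],[0,0,0]],"hand":[0.7,0.7,0.7,0.7,0.7,0.7,0.7,0.7]}' 40
python3 - <<'E'
from h import *
c=camera("wrist"); s=status.read_state(); save("w11",c["color"]); np.savez("w11.npz",**c)
print(s["position"],s["eef_rot"])
hsv=cv2.cvtColor(c["color"],cv2.COLOR_RGB2HSV)
org=((hsv[...,0]>=3)&(hsv[...,0]<17)&(hsv[...,1]>170)&(hsv[...,2]>60)).astype(np.uint8)
for k in cv2.findContours(org,cv2.RETR_EXTERNAL,cv2.CHAIN_APPROX_NONE)[0]:
    if cv2.contourArea(k)>50: print(k[:,0].min(0),k[:,0].max(0),cv2.contourArea(k))
E
```

```text
clock: 12.6
position: [0.6092, -0.3008, 0.2556]
eef_rot: [0.999, -0.047, -0.003, 0.001]
contact_force: [-0.7, 0.1, -0.1]
width: 0.0596
[ 0.6092512  -0.29790914  0.25590651] [ 9.98916698e-01 -4.64271573e-02 -3.12076275e-03  4.58692885e-04]
[472 148] [538 207] 2852.0
```

View pics/w11.png

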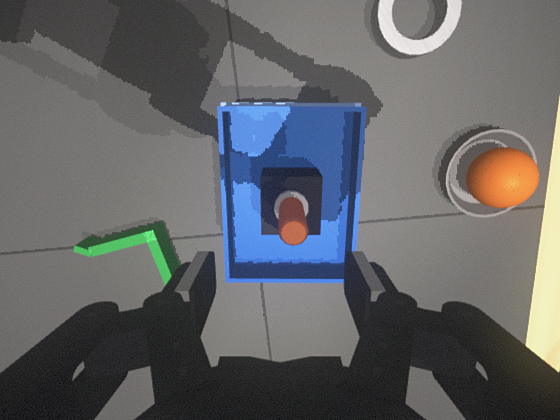

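The wrist view shows the pin with its handle top at about (294,231) and its grey collar at about (291,207), upright in the black block. The orange ball at (505,178) is not it.

Run:
```python
from h import *
c=dict(np.load("w11.npz")); 
z=cv2.resize(c["color"][150:260,240:350],None,fx=5,fy=5,interpolation=cv2.INTER_CUBIC); save("w11z",cv2.convertScaleAbs(z,alpha=1.5,beta=15))
print(ray(c,(293.5,231),.182),ray(c,(291.5,205),.127))
print(ray(c,[(220,105),(365,104),(356,283),(226,281)],.105).mean(0))
```

```text
[[ 0.61757213 -0.30656285  0.182     ]] [[ 0.61801163 -0.30494568  0.127     ]]
[ 0.61859276 -0.30698173  0.105     ]
```

View pics/w11z.png

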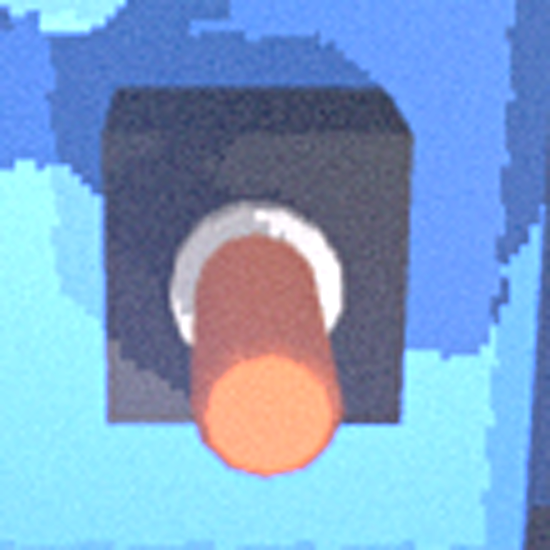

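```bash
python3 -m jog '{"translation":[[9,7,0],[9,7,0],[9,7,35],[9,7,70],[9,7,95],[9,7,101],[9,7,101]],"dr":[[0,0.006,0],[0,0.006,0],[0,0.006,0],[0,0.006,0],[0,0.006,0],[0,0.006,0],[0,0.006,0]],"hand":[0.7,0.7,0.7,0.6,0.5,0.4,0.4]}' 40
python3 - <<'E'
from h import *
c=camera("wrist"); s=status.read_state(); save("w12",c["color"])
print(s["position"],s["eef_rot"],s["contact_force"],s["width"])
E
```

```text
clock: 13.35
position: [0.6167, -0.3046, 0.1544]
eef_rot: [0.999, -0.046, -0.001, 0.0]
contact_force: [0.6, 0.0, 1.0]
width: 0.0342
[ 0.61741292 -0.30521746  0.15594324] [ 9.98939777e-01 -4.60253976e-02  4.29782162e-04  8.94048018e-04] [-0.91514259 -0.4920042  -0.03584418] 0.034157254304573115
```

View pics/w12.png

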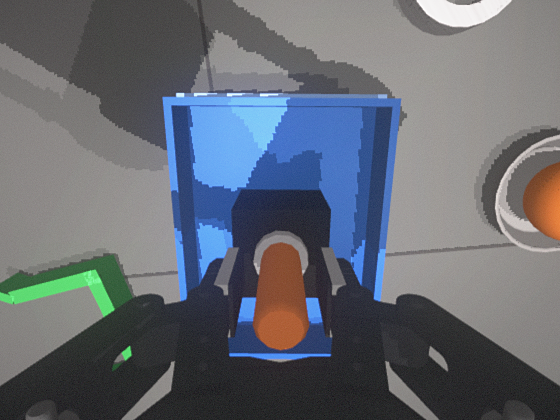

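The pin is centred between the pads: handle at column ~280, pads at 228 and 333. I close on it.

```bash
python3 -m jog '{"translation":[[0,0,0],[0,0,0],[0,0,0],[0,0,0]],"dr":[[0,0,0],[0,0,0],[0,0,0],[0,0,0]],"hand":[0.3,0.2,0.12,0.12]}' 60
python3 -m jog '{"translation":[[0,0,0],[0,0,0]],"dr":[[0,0,0],[0,0,0]],"hand":[0,0]}' 60
```

```text
clock: 13.8
position: [0.6183, -0.3055, 0.1584]
eef_rot: [0.999, -0.046, 0.002, 0.002]
contact_force: [0.1, 0.9, 7.0]
width: 0.0186
clock: 14.0
position: [0.6185, -0.3056, 0.159]
eef_rot: [0.999, -0.046, 0.003, 0.002]
contact_force: [0.6, -1.1, -2.1]
width: 0.0186
```

```bash
python3 -m jog '{"translation":[[0,0,-10],[0,0,-25],[0,0,-45],[0,0,-65],[0,0,-85],[0,0,-85]],"dr":[[0,0,0],[0,-0.004,0],[0,-0.004,0],[0,-0.004,0],[0,-0.004,0],[0,-0.004,0]],"hand":[0,0,0,0,0,0]}' 60
python3 - <<'E'
from h import *
s=status.read_state(); print(s["position"],s["eef_rot"],s["contact_force"],s["width"])
c=camera("wrist"); save("w13",c["color"])
c=camera("side"); np.savez("s13.npz",**c);save("s13",cv2.resize(c["color"][170:320,290:450],None,fx=5,fy=4,interpolation=cv2.INTER_CUBIC))
E
```

```text
clock: 14.6
position: [0.6191, -0.3059, 0.248]
eef_rot: [0.999, -0.046, 0.004, 0.004]
contact_force: [-0.1, -0.2, -1.5]
width: 0.0184
[ 0.61909535 -0.3059367   0.24799461] [ 0.99892797 -0.04601661  0.00356522  0.00355901] [-0.05238317 -0.23761302 -1.45068636] 0.018395036593174777
```

View pics/w13.png

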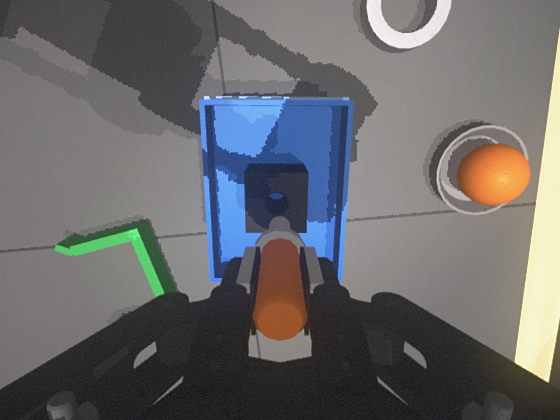

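View pics/s13.png

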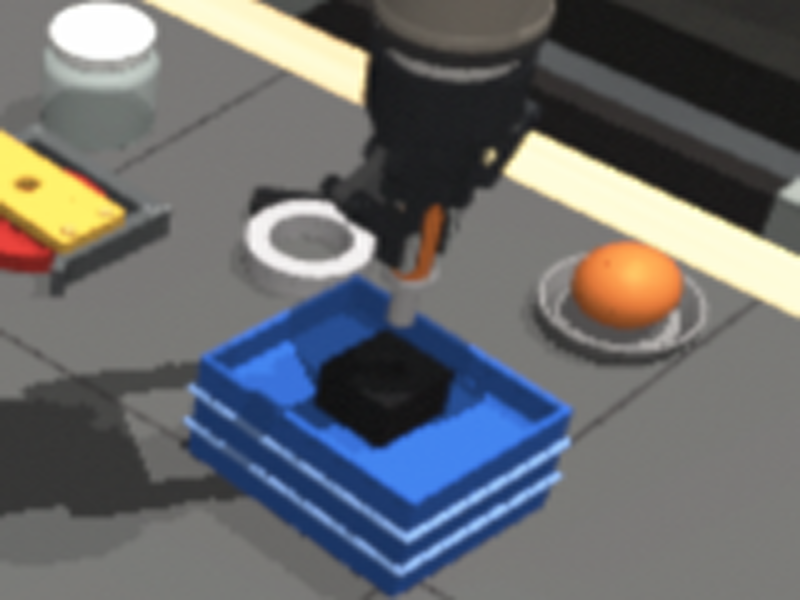

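Run:
```python
from h import *
im=cv2.imread("pics/w13.png"); z=cv2.resize(im[180:350,240:320],None,fx=6,fy=3.5,interpolation=cv2.INTER_CUBIC)
z=cv2.resize(im[180:280,230:330],None,fx=6,fy=6,interpolation=cv2.INTER_CUBIC)
cv2.imwrite("pics/w13z.png",cv2.convertScaleAbs(z,alpha=1.5,beta=15))
# predicted pixels for pin aligned with tool, origin tip at 79mm, dy=0
R=np.array([[1,-.002,0],[.001,.961,-.277],[.001,.277,.961]]); t=np.array([-.00048,-.06981,-.12544])
K=np.array([[326.93,0,279.59],[0,326.93,205.71],[0,0,1]])
def pr(p): q=K@R@(np.array(p)-t); return (q[:2]/q[2]).round(1)
for nm,h,r in(("tip",0,.007),("collar low",.041,.014),("collar top",.047,.014),("handle low",.047,.010),("cap",.102,.010)):
    print(nm,[pr([0,dy,.079-h]).tolist() for dy in(-r,0,r)],pr([r,0,.079-h]))
```

```text
tip [[280.1, 211.4], [280.1, 221.6], [280.1, 231.5]] [290.7 221.6]
collar low [[280.3, 221.6], [280.2, 246.1], [280.2, 269.7]] [306.2 246.2]
collar top [[280.3, 225.4], [280.2, 250.7], [280.2, 274.9]] [307.1 250.7]
handle low [[280.3, 232.7], [280.2, 250.7], [280.2, 268.1]] [299.4 250.7]
cap [[280.6, 288.4], [280.5, 313.2], [280.5, 336.8]] [308.3 313.2]
```

View pics/w13z.png

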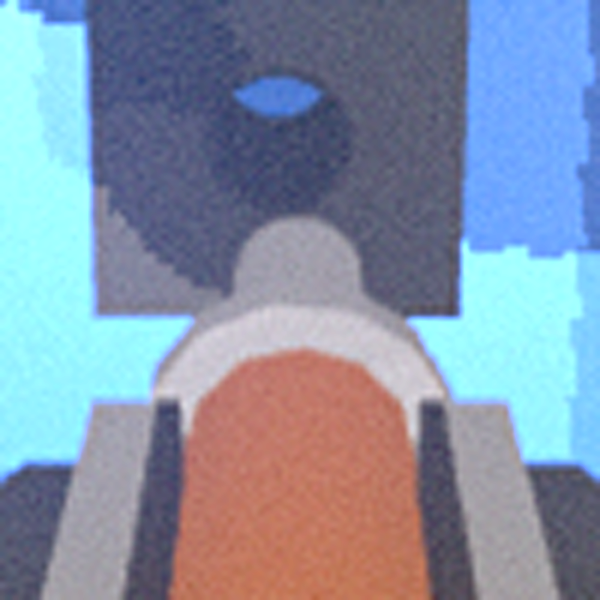

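The pin is free and held. Its tip is about 2–3 mm toward +tool y from the TCP axis. I carry it over the lock hole, levelling the tool.

```bash
python3 -m jog '{"translation":[[1,-20,-5],[3,-62,-5],[6,-106,-5],[8,-150,-5],[11,-195,-5],[13,-240,-5],[16,-284,-5],[17,-313,-5]],"dr":[[0.007,-0.007,0],[0.007,-0.007,0],[0.007,-0.007,0],[0.007,-0.007,0],[0.007,-0.007,0],[0.007,-0.007,0],[0.007,-0.007,0],[0.007,-0.007,0]],"hand":[0,0,0,0,0,0,0,0]}' 60
python3 - <<'E'
from h import *
s=status.read_state(); print(s["position"],s["eef_rot"],s["contact_force"],s["width"])
c=camera("wrist"); save("w14",c["color"])
s=status.read_state(); print(s["position"],s["eef_rot"])
E
```

```text
clock: 15.5
position: [0.663, 0.0095, 0.2467]
eef_rot: [0.999, -0.045, -0.004, -0.002]
contact_force: [0.9, -0.6, -1.7]
width: 0.0192
[0.66303018 0.00954794 0.24668844] [ 0.998993   -0.04464234 -0.00378565 -0.00239285] [ 0.92578881 -0.58577397 -1.65788799] 0.019175061645793964
[0.66319738 0.01354705 0.24662358] [ 0.99905648 -0.04312098 -0.00378063 -0.00352692]
```

View pics/w14.png

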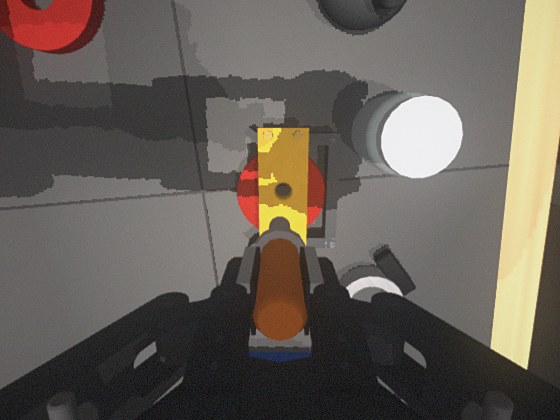

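```bash
python3 -m jog '{"translation":[[0,3,10],[0,7,30],[0,8,55],[0,8,75],[0,8,75],[0,8,75]],"dr":[[0,0,0],[0,0,0],[0,0,0],[0,0,0],[0,0,0],[0,0,0]],"hand":[0,0,0,0,0,0]}' 60
python3 - <<'E'
from h import *
c=camera("wrist"); save("w15",c["color"]);np.savez("w15.npz",**c)
from scipy.spatial.transform import Rotation as Ro
s=status.read_state(); print(s["position"],s["eef_rot"],Ro.from_quat(s["eef_rot"]).as_matrix()[:,2],s["contact_force"])
z=cv2.resize(c["color"][150:270,210:350],None,fx=5,fy=5,interpolation=cv2.INTER_CUBIC); save("w15z",cv2.convertScaleAbs(z,alpha=1.3,beta=15))
c=camera("side"); save("s15",cv2.resize(c["color"][130:260,230:370],None,fx=4.6,fy=4.6,interpolation=cv2.INTER_CUBIC))
E
```

```text
clock: 16.15
position: [0.6615, 0.0058, 0.1709]
eef_rot: [0.999, -0.043, -0.005, -0.004]
contact_force: [-0.0, -0.1, -1.3]
width: 0.0188
[0.66217836 0.00579663 0.17210357] [ 0.99904689 -0.04336591 -0.00348848 -0.00354157] [-0.00666313  0.00737895 -0.99995058] [-0.10259391 -0.04533979 -0.99729317]
```

View pics/w15z.png

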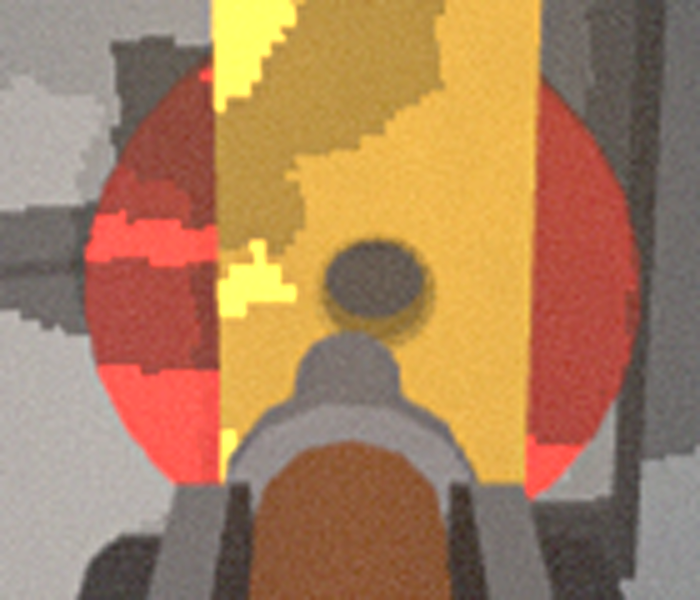

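View pics/s15.png

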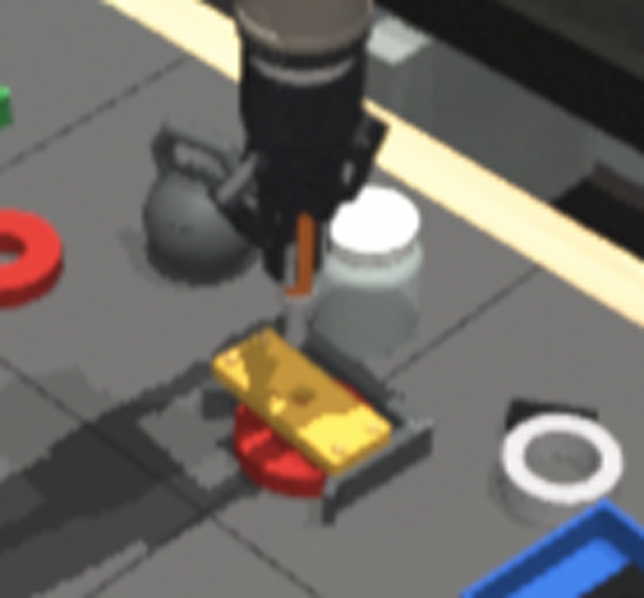

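Run:
```python
from h import *
from scipy.spatial.transform import Rotation as Ro
c=dict(np.load("w15.npz")); s=status.read_state(); T=Ro.from_quat(s["eef_rot"]).as_matrix()
hole=ray(c,(285.2,208.3),.044)[0]
tip=ray(c,(279.4,216.6),.093)[0]+.007*T[:,1]
q=lambda X:(T.T@(X-s["position"])*1e3).round(1)
print("hole",hole,"tip",tip,"hole-tip tool mm",(T.T@(hole-tip)*1e3).round(1),"tip in tool",q(tip))
print("hole diam check",np.linalg.norm(ray(c,(210+320/5,208),.044)-ray(c,(210+433/5,208),.044)))
```

```text
hole [0.66475364 0.00121884 0.044     ] tip [0.66072964 0.00307259 0.09295287] hole-tip tool mm [ 4.5  1.8 48.9] tip in tool [-1.   3.4 79.7]
hole diam check 0.018184543363356048
```

```bash
python3 -m jog '{"translation":[[3.5,0.8,0],[3.5,0.8,15],[3.5,0.8,30],[3.5,0.8,36],[3.5,0.8,36],[3.5,0.8,36]],"dr":[[-0.007,0.007,0],[-0.007,0.007,0],[-0.007,0.007,0],[-0.007,0.007,0],[-0.007,0.007,0],[-0.007,0.007,0]],"hand":[0,0,0,0,0,0]}' 60
cat > look.py <<'E'
import sys
from h import *
from scipy.spatial.transform import Rotation as Ro
n=sys.argv[1]
c=camera("wrist"); s=status.read_state(); np.savez(n+".npz",T=Ro.from_quat(s["eef_rot"]).as_matrix(),p=s["position"],**c)
print(s["clock"],s["position"],Ro.from_quat(s["eef_rot"]).as_matrix()[:,2],s["contact_force"],s["width"])
z=cv2.resize(c["color"][150:270,210:350],None,fx=5,fy=5,interpolation=cv2.INTER_CUBIC); save(n,cv2.convertScaleAbs(z,alpha=1.3,beta=15))
E
python3 look.py w16
```

```text
clock: 16.85
position: [0.6662, 0.0049, 0.1376]
eef_rot: [0.999, -0.043, 0.001, 0.0]
contact_force: [0.5, -0.1, -0.7]
width: 0.0189
16.9 [0.66631311 0.00494319 0.13777536] [ 2.80483121e-03 -6.07449880e-04 -9.99995882e-01] [-0.56385726  0.04122986 -1.19307387] 0.018287834239650122
```

View pics/w16.png

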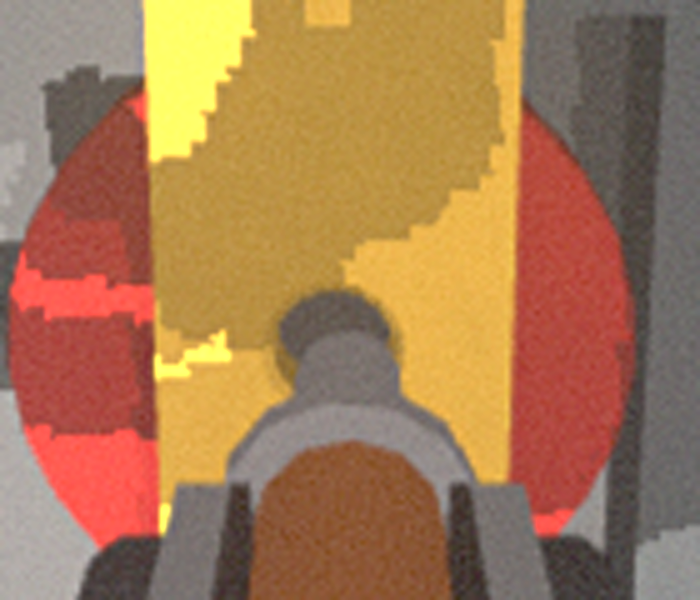

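```bash
cat > off.py <<'E'
import sys
from h import *
n,hx,hy,tx,ty=sys.argv[1],*map(float,sys.argv[2:6])
c=dict(np.load(n+".npz")); T=c["T"];p=c["p"]
f=lambda x,y:(210+x/5-.4,150+y/5-.4)
hole=ray(c,f(hx,hy),.044)[0]; tip=ray(c,f(tx,ty),p[2]-.079)[0]+.007*T[:,1]
print("hole",hole,"tip",tip,"d tool mm",(T.T@(hole-tip)*1e3).round(1),"tip in tool",(T.T@(tip-p)*1e3).round(1))
top=ray(c,f(hx,hy),.044)[0]-.0085*T[:,1]; q=proj(c,top); print("hole upper edge should be at crop row",(q[1]+.4-150)*5)
E
python3 off.py w16 339 351 347 333
```

```text
hole [0.66491835 0.00125967 0.044     ] tip [0.66606672 0.00161    0.0587779 ] d tool mm [-1.2  0.4 14.8] tip in tool [-0.2  3.3 79. ]
hole upper edge should be at crop row 293.2751618722871
```

```bash
python3 -m jog '{"translation":[[-1.2,0,0],[-1.2,0,4],[-1.2,0,8],[-1.2,0,11],[-1.2,0,11],[-1.2,0,11]],"dr":[[0,-0.002,0],[0,-0.002,0],[0,-0.002,0],[0,-0.002,0],[0,-0.002,0],[0,-0.002,0]],"hand":[0,0,0,0,0,0]}' 60
python3 look.py w17
```

```text
clock: 17.5
position: [0.6651, 0.005, 0.1266]
eef_rot: [0.999, -0.043, 0.0, 0.0]
contact_force: [-0.9, -0.8, -0.8]
width: 0.0184
17.55 [0.66518868 0.00502881 0.12676959] [ 8.17387652e-04 -3.89612422e-04 -9.99999590e-01] [-0.44560509 -0.06121991 -1.20962818] 0.018413854175789376
```

View pics/w17.png

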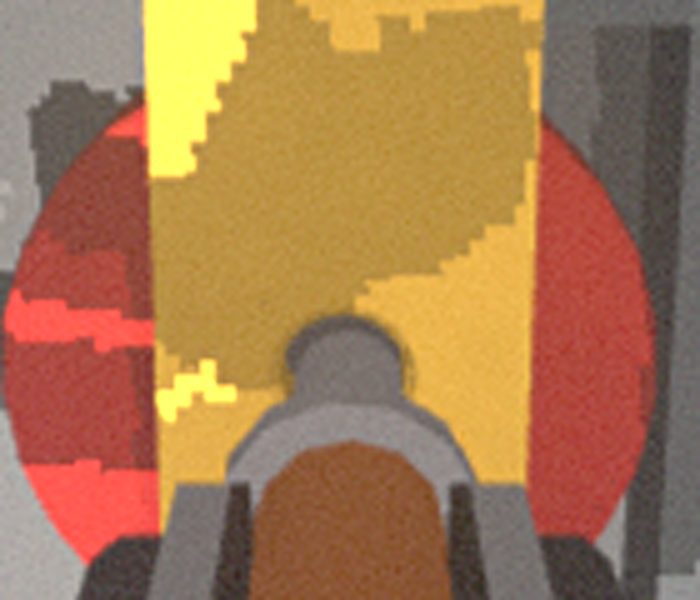

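```bash
python3 -m jog '{"translation":[[0,0.6,0],[0,0.6,2],[0,0.6,4],[0,0.6,6],[0,0.6,8]],"dr":[[0,0,0],[0,0,0],[0,0,0],[0,0,0],[0,0,0]],"hand":[0,0,0,0,0]}' 60
python3 look.py w18
```

```text
clock: 18.05
position: [0.6651, 0.0045, 0.1185]
eef_rot: [0.999, -0.043, 0.0, 0.0]
contact_force: [-0.3, -0.2, -1.4]
width: 0.0183
18.1 [0.66489861 0.00444781 0.11810184] [ 6.36868406e-06 -3.33030272e-04 -9.99999945e-01] [ 0.20267918 -0.6767546  -1.11650686] 0.01848818266102346
```

View pics/w18.png

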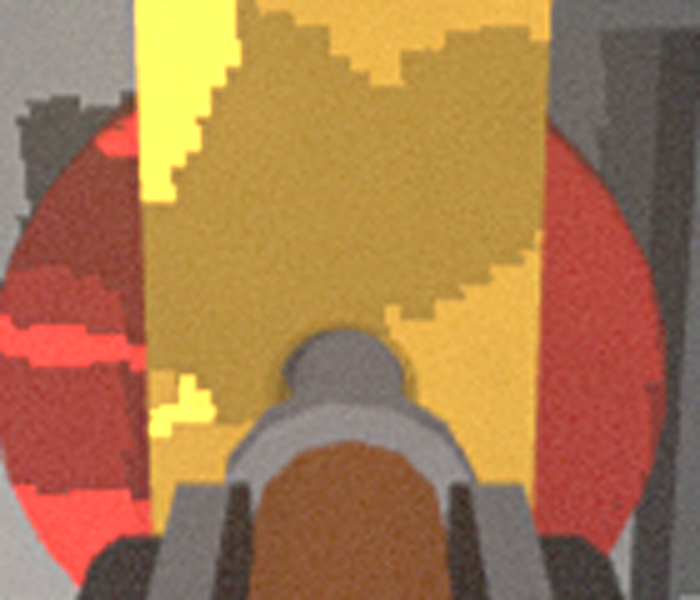

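The tip is about 5 mm inside the strap hole with no contact force. I continue down.

```bash
python3 -m jog '{"translation":[[0,0,3],[0,0,6],[0,0,9],[0,0,12],[0,0,15]],"dr":[[0,0,0],[0,0,0],[0,0,0],[0,0,0],[0,0,0]],"hand":[0,0,0,0,0]}' 60
python3 -m jog '{"translation":[[0,0,3],[0,0,6],[0,0,9],[0,0,12],[0,0,15]],"dr":[[0,0,0],[0,0,0],[0,0,0],[0,0,0],[0,0,0]],"hand":[0,0,0,0,0]}' 60
```

```text
clock: 18.6
position: [0.6649, 0.0044, 0.1028]
eef_rot: [0.999, -0.043, -0.0, 0.0]
contact_force: [0.0, 0.1, -0.5]
width: 0.0187
clock: 19.1
position: [0.6649, 0.0044, 0.0875]
eef_rot: [0.999, -0.043, -0.0, 0.0]
contact_force: [-0.0, 0.5, -0.7]
width: 0.0187
```

```bash
python3 -m jog '{"translation":[[0,0,2],[0,0,4]],"dr":[[0,0,0],[0,0,0]],"hand":[0,0]}' 60
python3 -m jog '{"translation":[[0,0,1],[0,0,2],[0,0,2]],"dr":[[0,0,0],[0,0,0],[0,0,0]],"hand":[0,0,0]}' 60
python3 look.py w19
```

```text
clock: 19.3
position: [0.6649, 0.0044, 0.0833]
eef_rot: [0.999, -0.043, -0.0, 0.0]
contact_force: [0.2, -0.4, -1.1]
width: 0.0187
clock: 19.6
position: [0.665, 0.0045, 0.0815]
eef_rot: [0.999, -0.043, 0.0, 0.0]
contact_force: [-0.3, -0.3, 0.1]
width: 0.0186
19.65 [0.66496864 0.00443569 0.08150885] [ 1.73939917e-04 -3.54302432e-04 -9.99999922e-01] [-0.17767755 -0.26852408 -0.52420615] 0.018197781191688998
```

View pics/w19.png

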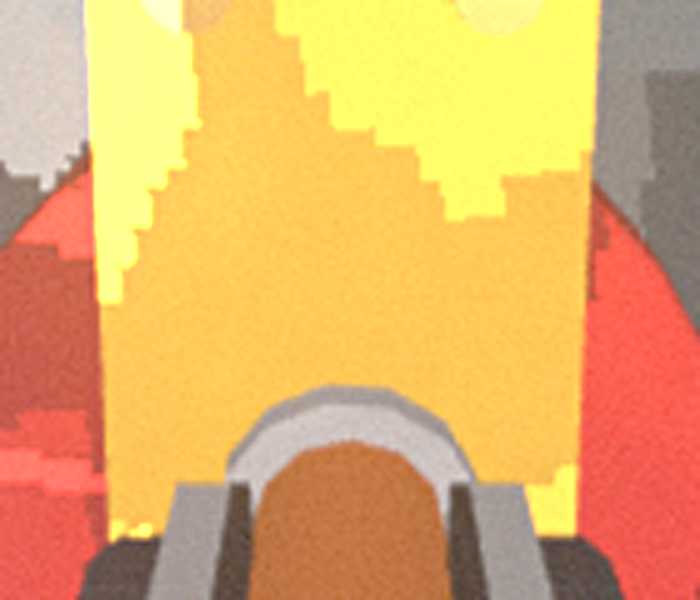

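```bash
python3 -m jog '{"translation":[[0,0,1],[0,0,1.5],[0,0,1.5]],"dr":[[0,0,0],[0,0,0],[0,0,0]],"hand":[0,0,0]}' 60
```

```text
clock: 19.95
position: [0.665, 0.0045, 0.0815]
eef_rot: [0.999, -0.043, 0.0, 0.0]
contact_force: [-3.7, 1.0, 7.2]
width: 0.0189
```

```bash
python3 -m jog '{"translation":[[0,0,1],[0,0,1]],"dr":[[0,0,0],[0,0,0]],"hand":[0,0]}' 60
```

```text
clock: 20.15
position: [0.6651, 0.0045, 0.0815]
eef_rot: [0.999, -0.043, 0.001, 0.0]
contact_force: [-3.2, 1.5, 6.9]
width: 0.0182
```

The collar is seated: the motion stopped at z 0.0815 with 7 N upward. I release and retreat.

```bash
python3 -m jog '{"translation":[[0,0,0],[0,0,0],[0,0,0],[0,0,0],[0,0,-10],[0,0,-35],[0,0,-70],[0,0,-110]],"dr":[[0,0,0],[0,0,0],[0,0,0],[0,0,0],[0,0,0],[0,0,0],[0,0,0],[0,0,0]],"hand":[0.3,0.4,0.5,0.5,0.5,0.5,0.5,0.5]}' 40
python3 -m jog '{"translation":[[-30,-10,-30],[-70,-15,-40],[-110,-15,-40],[-150,-15,-40],[-150,-15,-40]],"dr":[[0,0,0],[0,0,0],[0,0,0],[0,0,0],[0,0,0]],"hand":[0.5,0.5,0.5,0.5,0.5]}' 40
python3 - <<'E'
from h import *
s=status.read_state(); print(s["position"],s["contact_force"])
c=camera("wrist"); save("w20",c["color"])
c=camera("top"); im=c["color"]; save("t20",im)
hsv=cv2.cvtColor(im,cv2.COLOR_RGB2HSV)
red=(((hsv[...,0]<5)|(hsv[...,0]>174))&(hsv[...,1]>150)&(hsv[...,2]>50)).astype(np.uint8)
for k in cv2.findContours(red,cv2.RETR_EXTERNAL,cv2.CHAIN_APPROX_NONE)[0]:
    if cv2.contourArea(k)>20: print(k[:,0].mean(0),cv2.minEnclosingCircle(ray(c,k[:,0],.022)[:,:2].astype(np.float32)))
c=camera("side"); np.savez("s20.npz",**c);save("s20",cv2.resize(c["color"][130:280,220:400],None,fx=4,fy=4,interpolation=cv2.INTER_CUBIC))
E
```

```text
clock: 20.95
position: [0.6643, 0.0046, 0.1923]
eef_rot: [0.999, -0.043, -0.0, 0.0]
contact_force: [0.4, -0.1, -0.1]
width: 0.0424
clock: 21.45
position: [0.5112, 0.0334, 0.2328]
eef_rot: [0.999, -0.043, -0.002, 0.0]
contact_force: [-0.4, 0.2, 0.2]
width: 0.0427
[0.51120402 0.03340546 0.2328354 ] [-0.37083637  0.19194119  0.19824818]
[217.05882353 261.49019608] ((0.44589290022850037, 0.21314121782779694), 0.053602565079927444)
[290.         199.33333333] ((0.6319235563278198, 0.00019419752061367035), 0.038825519382953644)
[195.525 198.45 ] ((0.631584644317627, 0.2804400324821472), 0.044057443737983704)
[292.25641026 176.07692308] ((0.6965227127075195, -0.007224664092063904), 0.02850239723920822)
```

View pics/w20.png

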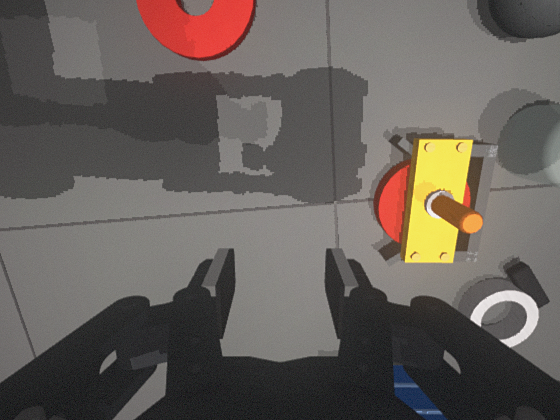

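View pics/s20.png

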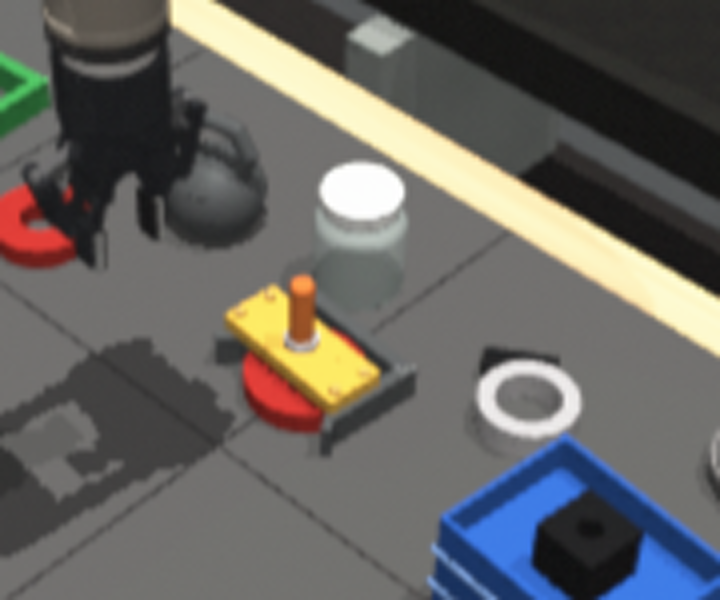

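View pics/t20.png

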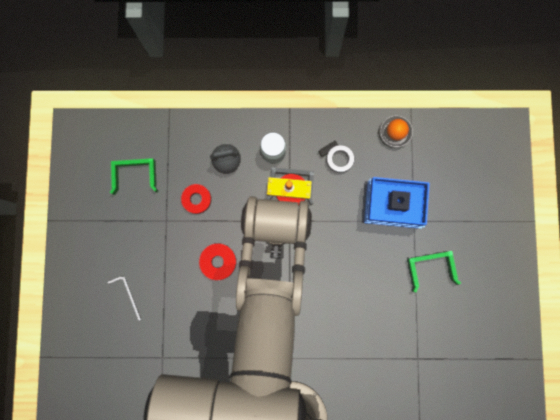

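The views show the pin upright with its collar on the strap, the plate against the back wall, the bystanders unmoved and the hand clear. I hand it in.

```bash
python3 -c "
from rig import ticket
print(ticket.sign_off())"
```

```text
the job is handed in; nothing more can be done
None
```

I slid the 98 mm plate fully home in the steel bay, put the lock pin through the strap and plate, and handed the job in at about 21.5 s on the robot's clock. No verdict came back.

**How it was done:** I gripped the near rim of the plate, with one finger in its hole, and slid it flat along the mat to the bay mouth. I then pushed it home with the closed fingers. The hardest push was 19 N at the wrist, and the plate no longer moved. The pin was lowered through the strap hole until its collar stopped on the strap with about 7 N, tip about 2.5 mm above the mat (expected 3 mm).

**Last checks:**
- **Plate:** measured about (-0.5, -0.5) mm from the bay origin after the push. I did not re-measure it after the pin went in, but the last pictures still show it in the bay.
- **Pin:** upright with its collar on the strap. By the wrist camera the lock hole is about 7 mm from the bay origin, inside the 12 mm limit.
- **Bystanders:** the other two plates are within 1 mm of where they started. The kettlebell, jar and steel collar look unmoved by eye in the top view; I did not measure them again.
- **Hand:** clear of everything when I handed in.

**Disagreement:** the top and wrist cameras differed by about 3 mm in x. I used the wrist camera, which agreed with the gripped plate's position to about 1 mm.

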